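Load a mould plate onto the rails of a curing station and close its cover

ROBOT

A 6-joint arm with a two-finger parallel gripper is mounted at the origin on the work surface. World frame = base frame: x ahead of the robot, y to its left, z up, the work surface at z = 0. Lengths are in m, angles in degrees, forces in N, time in s.
With the tool pointing down it reaches from about 0.25 to 0.725 m from the base axis. Payload 9.7 kg.
Tool frame: the origin (TCP) lies midway between the tips of the shut fingers; the grasp point (between the pads) lies 19 mm behind it; z points along the fingers, y is the line along which they close (so a half turn about z gives the same grasp; the last joint's range is limited). The gripper opens to 85 mm and grips with 20 to 120 N. Pads are 22 mm wide; open, the fingers measure 114 mm over their backs; the gripper's body (76 mm by 85 mm) begins 54 mm behind the grasp point. The pads swing forward as they close: fully open they stand 13 mm farther back than shut.
Start: joints at [75.344, 4.979, 10.078, 95.1, 0, 90], TCP at [0.139, 0.532, 0.231] pointing down, gripper open.
Joint ranges: [-179.16, 179.16], [-48.56, 103.87], [-65.8, 70.77], [-126.05, 130.52], [-82.76, 87.17], [-180, 180]. Speed limits (degrees/s): [127.2, 127.2, 147.25, 180, 180, 180].

INTERFACE

Orientations are given as [roll, pitch, yaw] about the fixed x, y, z axes, in that order (R = Rz(yaw) Ry(pitch) Rx(roll)).
In Python, from workcell import bot gives the robot as it stands.
- The arm moves only by the shell command python3 -m crank 'ROWS' [FORCE]. ROWS is JSON, a list of rows, each an object with "gripper": the finger opening in mm, from 0 to 85.4; "travel": the shift along the tool's x, y, z in mm, a list of three; "twist": the turn, a rotation vector about the tool's x, y, z in rad, a list of three. In form: [{"gripper": gripper, "travel": [tx, ty, tz], "twist": [rx, ry, rz]}, ...]. A call has 1 to 12 rows; each row shifts and turns the commanded pose from where the row before left it, along the tool's axes as they then stand; what a row does not reach is not made up. A row lasts 1/8 s, in which the tool goes at most 62.5 mm and 10.7 degrees, less where a joint would pass 70% of its speed; a pose out of reach is approached as far as the arm can. A call is refused whole if a number of a shift passes 62.5 or a number of a turn 0.188, either way. A call with a gripper value outside its range is refused whole. The fingers move at their own pace and stop on an object; FORCE is the grip in N (left out, the last holds). Time passes only in rows, so rows that do not move let the fingers close. It gives the time, the measured TCP pose, the force, the opening and the grip force at its end, in the units of the state.
- bot.get_obs(): the state, without advancing time (a new reading comes with each control period).
- bot.camera(name): name is "scene" or "top" or "wrist"; returns the picture (420x560x3 uint8, red, green, blue); there is no depth.
- bot.calibration(name): a dict with "vfov" (degrees; the focal length in pixels is half the picture's height over the tangent of half this angle, whatever the lens; pixels are square), "cx", "cy" (the principal point, pixels), "k1" (the pictures are not rectified: a ray, as slopes to the right and down, at radius r is drawn at 1 + k1 r^2 times it, then the intrinsics apply), "camera_from_world" (4x4, takes a point from world to camera coordinates). Camera axes: x right, y down, z forward; pixel columns grow to the right and rows downward; lengths in m; the calibration is good to about 2 mm. A picture is of the moment at which its call begins: read the wrist's pose just before it. calibration takes no time and is no camera call; for the wrist camera it gives the pose at the moment of the call.
- bot.job_done(): hands the job in; it is judged then, once.
The state is a dict: "time": time; "q": joint angles; "qd": joint speeds; "joint_efforts": joint torques, N m; "ee_pos": TCP position; "tcp_rot": TCP orientation; "wrist_force": force on the tool from outside, world axes, zero at the start; "torque": the same for the moment, N m; "opening": finger opening in m; "grasp_force": force on a finger pad.
Only numpy, scipy, OpenCV 4.12 (cv2) and the standard library are available. Lean on these libraries where they do the work, as an engineer would, in place of code of your own. Each camera call takes 0.05 s, during which the arm holds its last target. There are 200 camera calls.

TASK

Load the curing station: take the red screw cap off the grey loading deck and put it on the bench, open the sliding cover, and slide the large steel mould plate along the deck, across the gap, until the whole of it rests flat, square and centred on the two narrow rails in the compartment. Then slide the cover fully shut over it, and leave everything else where it stands, the little vial at the corner of the deck included.

Things in the scene. Friction and masses are not known exactly. Their poses are not given: they have to be found in the camera images.
- station: Fixed curing station, 543 mm long along its own y: deck (y -230 to 0 mm), compartment (y 0 to 150), cover guides (y 158 to 312: two bars at x = -76 and 76, top z = 61). Origin at bench height on the centreline, under the edge where deck ends and compartment begins; z up.
- deck (a point): Centre of the flat top of the grey loading deck (solid block 190 mm along x, 230 mm along y, top 50 mm above the bench). Station frame: (0, -115, 50) mm. Axes as the station's.
- rails (a point): Middle of the two steel rails, level with their tops: station (0, 90, 48.5) mm, 1.5 below the deck. Each rail is 8 mm wide, at x = -42 or 42, along y from 30 to 150 mm. From y = 0 to 30 is an open gap. Axes as the station's.
- compartment (a point): Centre of the compartment's floor: station (0, 75, 28) mm. Inner x -72 to 72, y 0 to 150 mm. 8 mm side walls and end wall (y 150 to 158) rise to z = 61; no wall above deck level on the deck side. Axes as the station's.
- cover (a joint): Cover's position along station +y, in m: 0 = shut, 0.15 = fully open, parked on the guides; starts at 0 to 0.06. White plate 156 x 158 x 5 mm, underside z = 62 mm, top 67 mm; shut, it spans station y -2 to 156 mm. It stays where left; friction about 1.5 N plus slight damping.
- cover_handle (a point): Centre of the cover's dark upright handle bar: 100 mm along station x, 10 mm thick along y, 24 mm high (z 67 to 91 mm, this point at 79). Station frame: x = 0, y = 77 mm + the cover's position. Push it from either side or pinch it from above. Axes as the station's.
- plate: Large loose steel mould plate with a pattern of dark wells, 106 x 106 x 8 mm, 0.35 to 0.65 kg; starts lying on the deck, turned up to 0.5 rad from the station's axes. Origin: centre of its underside; x and y along its edges, z up. Too wide to grasp across; it is pushed at its edges.
- cap: Loose red screw cap, 46 mm diameter, 16 mm high, lying flat on the deck between the plate and the compartment. Origin: centre of its underside.
- beaker: Clear open beaker standing on the bench, 68 mm across, 75 mm high (leave alone). Origin: centre of its underside.
- jar: Clear jar with a red lid on the bench, 64 mm across, 70 mm high (leave alone). Origin: centre of its underside.
- dish: Clear shallow dish on the bench, 86 mm across, 15 mm high (leave alone). Origin: centre of its underside.
- spare_plate: Small steel plate on the bench, 80 x 80 x 8 mm (leave alone). Origin: centre of its underside.
- spare_cap: Red cap like the other, lying on the small plate (leave alone). Origin: centre of its underside.
- syringe: Syringe lying on the bench, 143 mm long along its x axis (from -84 to 59 mm), flange 36 mm wide, 20 mm high (leave alone). Origin: on the bench under its barrel.
- spatula: Thin steel laboratory spatula lying on the bench along its x axis (from -105 to 98 mm), 14 mm wide, 8 mm high (leave alone). Origin: on the bench under its middle.
- vial: Small amber vial, 22 mm across, 45 mm high, standing upright on the deck near its +x front corner, beside the plate's way (leave alone, standing). Origin: centre of its underside.
Things that resemble listed ones, but are neither listed nor needed, are in the scene too. What is shaped like the cap but blue is not meant.

How it is judged:
By the outcome, as a careful person would: the job done as asked, in the order asked, and still so for the second after the job is handed in, with the robot touching nothing.
It also fails if it takes over 72 s, if anything falls off the work surface, if the arm or the gripper's body presses on something with over 40 N, if the wrist force passes 120 N, or if a joint passes its speed limit or range.

## Working session

There is one attempt and no reset: what is moved stays moved. The work goes in short steps, Python scripts to look and compute and a shell command to move; the robot and the scene stay as the last step left them, time stands still between calls to the robot, and variables do not carry over. Pictures are saved under pics/ and viewed, at most 10 in all, crops included, and the job is handed in when it is done.

```bash
ls; mkdir -p pics; cat > h.py <<'E'
import numpy as np, cv2
from workcell import bot
def snap(name,fn=None):
    c=bot.calibration(name); im=np.ascontiguousarray(bot.camera(name)[:,:,::-1])
    if fn: cv2.imwrite('pics/'+fn,im)
    return im,c
def K(c):
    f=210/np.tan(np.radians(c['vfov'])/2); return f
def ray(c,uv,z):
    f=K(c); uv=np.atleast_2d(np.array(uv,float)); d=(uv-[c['cx'],c['cy']])/f
    s=d.copy()
    for _ in range(20): s=d/(1+c['k1']*(s**2).sum(1,keepdims=True))
    T=np.array(c['camera_from_world']); R=T[:3,:3]; o=-R.T@T[:3,3]
    w=np.c_[s,np.ones(len(s))]@R
    return o+w*((z-o[2])/w[:,2])[:,None]
def proj(c,P):
    P=np.atleast_2d(P); T=np.array(c['camera_from_world']); X=P@T[:3,:3].T+T[:3,3]
    s=X[:,:2]/X[:,2:]; s=s*(1+c['k1']*(s**2).sum(1,keepdims=True))
    return s*K(c)+[c['cx'],c['cy']]
E
python3 - <<'E'
from h import *
for n in('top','scene'):
    im,c=snap(n,n+'0.png'); print(n,c['vfov'],c['cx'],c['cy'],c['k1'],np.round(c['camera_from_world'],3).tolist())
print(bot.get_obs())
E
```

```text
pics
top 46.98547243693087 274.94170305024454 213.22150234398512 0.03629027792651137 [[0.027, -0.999, 0.021, -0.066], [-0.998, -0.028, -0.063, 0.576], [0.063, -0.02, -0.998, 1.139], [0.0, 0.0, 0.0, 1.0]]
scene 44.86192815418241 278.84397689360907 210.4663700031411 -0.09427544673641176 [[0.562, 0.827, 0.024, -0.285], [0.534, -0.341, -0.774, -0.265], [-0.632, 0.447, -0.633, 1.484], [0.0, 0.0, 0.0, 1.0]]
{'time': 0.1, 'q': array([7.53445506e+01, 5.00906559e+00, 1.00410808e+01, 9.51004140e+01,
       9.08491294e-04, 9.00016631e+01]), 'qd': array([-0.09983178, -0.13882313,  0.16771358, -0.08031299, -0.00846622,
        0.02998652]), 'joint_efforts': array([ 9.57140219e-04, -5.21561337e+01,  4.65652978e+01,  1.60027191e-02,
        5.43481463e-05,  4.01594619e-06]), 'ee_pos': array([0.13909868, 0.53191511, 0.23066194]), 'tcp_rot': array([-1.79931601e+02, -9.06505302e-04,  1.65342886e+02]), 'wrist_force': array([0.11038832, 0.31959879, 0.12552702]), 'torque': array([ 0.0136401 , -0.05153157, -0.01154081]), 'grasp_force': 0.0, 'opening': 0.08526549201506062}
```

View pics/top0.png

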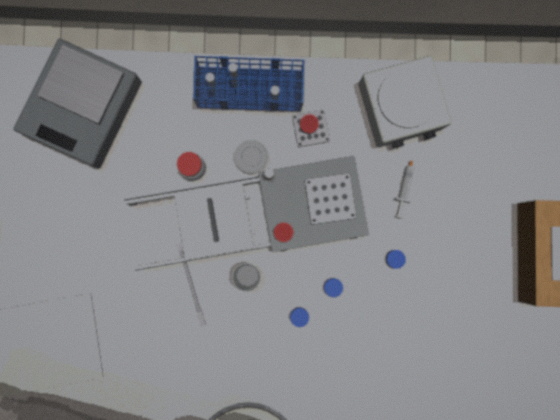

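View pics/scene0.png

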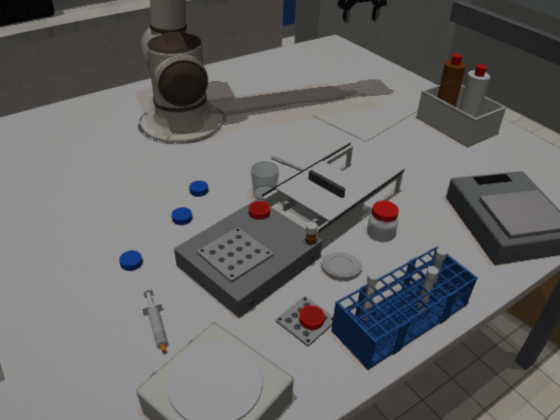

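The pictures show the deck at top-view pixels (262–368, 157–250), with the plate at (330,198), the cap at (283,232), the vial at (268,174) and the handle at (213,220). Station +y points image-left.

```bash
python3 - <<'E'
from h import *
im=cv2.imread('pics/top0.png'); c=bot.calibration('top')
hsv=cv2.cvtColor(im,cv2.COLOR_BGR2HSV); g=cv2.cvtColor(im,cv2.COLOR_BGR2GRAY)
print([ (p,g[p[1],p[0]]) for p in [(290,200),(350,170),(200,190),(213,220),(320,180),(400,200)]])
def big(m,box):
    x0,y0,x1,y1=box; mm=np.zeros_like(m); mm[y0:y1,x0:x1]=m[y0:y1,x0:x1]
    cs,_=cv2.findContours(mm,cv2.RETR_EXTERNAL,cv2.CHAIN_APPROX_NONE); return max(cs,key=cv2.contourArea)
red=((hsv[...,0]<10)|(hsv[...,0]>170))&(hsv[...,1]>130)
red=red.astype(np.uint8)*255
k=big(red,(265,215,300,248)); e=cv2.minEnclosingCircle(k); print('cap',e,ray(c,[e[0]],.066))
# deck: dark grey
m=((g<130)).astype(np.uint8)*255
k=big(cv2.morphologyEx(m,cv2.MORPH_CLOSE,np.ones((5,5))),(255,145,380,262))
r=cv2.minAreaRect(k); b=cv2.boxPoints(r); print('deck',r,ray(c,b,.05)[:,:2].round(4).tolist())
m=((g>118)).astype(np.uint8)*255
k=big(m,(295,168,358,228)); k=cv2.convexHull(k);r=cv2.minAreaRect(k); b=cv2.boxPoints(r); print('plate',r,ray(c,b,.058)[:,:2].round(4).tolist())
m=(g<80).astype(np.uint8)*255
k=big(m,(200,190,226,250));r=cv2.minAreaRect(k); b=cv2.boxPoints(r); print('handle',r,ray(c,b,.091)[:,:2].round(4).tolist())
cr=im[130:270,120:380]; cv2.imwrite('pics/topc.png',cv2.resize(cr,None,fx=3,fy=3,interpolation=cv2.INTER_CUBIC))
E
```

```text
[((290, 200), np.uint8(117)), ((350, 170), np.uint8(116)), ((200, 190), np.uint8(155)), ((213, 220), np.uint8(76)), ((320, 180), np.uint8(151)), ((400, 200), np.uint8(111))]
cap ((282.88763427734375, 231.69662475585938), 8.915003776550293) [[ 0.53253842 -0.06855984  0.066     ]]
deck ((308.9737854003906, 191.8322296142578), (109.20619201660156, 103.92650604248047), 81.11934661865234) [[0.7321, 0.0152], [0.7778, -0.2258], [0.5244, -0.2697], [0.4807, -0.0315]]
plate ((331.5794982910156, 200.86306762695312), (58.05056381225586, 47.56784439086914), 81.46923065185547) [[0.6645, -0.1141], [0.6843, -0.2236], [0.5508, -0.2459], [0.5314, -0.1371]]
handle ((212.6270294189453, 219.63784790039062), (41.590023040771484, 3.1192517280578613), 81.02737426757812) [[0.5998, 0.1027], [0.6011, 0.0958], [0.5095, 0.0781], [0.5082, 0.0849]]
```

View pics/topc.png

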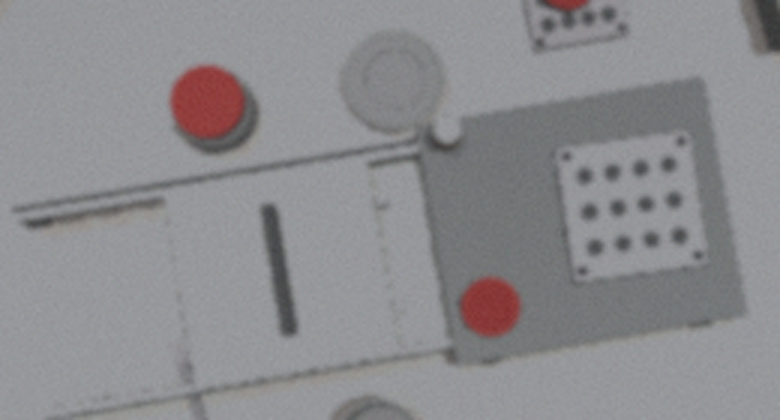

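The enlarged crop shows the deck corners near (414,130), (704,78), (747,315) and (452,362). The plate corners are (557,150), (689,132), (707,263) and (575,281), and the handle ends are (269,205) and (289,335).

```bash
cat >> h.py <<'E'
def fit(P,Q):
    "2D rigid: Q = R P + t"
    P=np.array(P,float);Q=np.array(Q,float);a=P-P.mean(0);b=Q-Q.mean(0)
    th=np.arctan2((a[:,0]*b[:,1]-a[:,1]*b[:,0]).sum(),(a*b).sum())
    R=np.array([[np.cos(th),-np.sin(th)],[np.sin(th),np.cos(th)]]);t=Q.mean(0)-R@P.mean(0)
    return th,R,t,(P@R.T+t-Q)
E
python3 - <<'E'
from h import *
c=bot.calibration('top')
o=lambda l:np.array(l)/3.+[120,130]-.33
d=ray(c,o([(416,130),(704,78),(747,315),(452,362)]),.05)[:,:2]
th,R,t,res=fit([(.095,0),(.095,-.23),(-.095,-.23),(-.095,0)],d)
print('station yaw',np.degrees(th),t,res.round(4).tolist())
inv=lambda p:((np.array(p)-t)@R).round(4)
p=ray(c,o([(557,150),(689,132),(707,263),(575,281)]),.058)[:,:2]
a,_,tp,res=fit([(.053,.053),(.053,-.053),(-.053,-.053),(-.053,.053)],p)
print('plate yaw',np.degrees(a),tp,res.round(4).tolist(),'st',inv(tp))
h=ray(c,o([(269,205),(289,335)]),.091)[:,:2];print('handle',h,inv(h.mean(0)),inv(h))
print('cap st',inv([.5325,-.0686]))
v=ray(c,o([(447,131)]),.095)[0,:2];print('vial',v,inv(v))
E
```

```text
station yaw 11.109581713749868 [ 0.57930601 -0.02500002] [[0.0038, 0.0014], [0.0003, 0.0004], [-0.0012, 0.0004], [-0.0028, -0.0022]]
plate yaw 9.197708097559268 [ 0.61306409 -0.17718625] [[0.0017, 0.0016], [0.0015, -0.0007], [-0.0015, -0.0018], [-0.0016, 0.0009]] st [ 0.0038 -0.1558]
handle [[0.60290812 0.09942263]
 [0.50629416 0.08113813]] [-0.002   0.1179] [[ 0.0471  0.1175]
 [-0.0512  0.1182]]
cap st [-0.0543 -0.0338]
vial [ 0.66211173 -0.03206813] [ 0.0799 -0.0229]
```

```bash
python3 -m crank '[{"gripper":70,"travel":[0,0,0],"twist":[0,0,0.187]},{"gripper":70,"travel":[0,0,0],"twist":[0,0,0.187]},{"gripper":70,"travel":[0,0,0],"twist":[0,0,0.187]},{"gripper":70,"travel":[0,0,0],"twist":[0,0,0.187]},{"gripper":70,"travel":[0,0,0],"twist":[0,0,0.187]},{"gripper":70,"travel":[0,0,0],"twist":[0,0,0.187]}]'; python3 -m crank '[{"gripper":70,"travel":[-55,23,0],"twist":[0,0,0]},{"gripper":70,"travel":[-55,23,0],"twist":[0,0,0]},{"gripper":70,"travel":[-55,23,0],"twist":[0,0,0]},{"gripper":70,"travel":[-55,23,0],"twist":[0,0,0]},{"gripper":70,"travel":[-55,23,0],"twist":[0,0,0]},{"gripper":70,"travel":[-55,23,0],"twist":[0,0,0]},{"gripper":70,"travel":[-55,23,0],"twist":[0,0,0]},{"gripper":70,"travel":[-55,23,0],"twist":[0,0,0]},{"gripper":70,"travel":[-55,23,0],"twist":[0,0,0]},{"gripper":70,"travel":[-55,23,0],"twist":[0,0,0]},{"gripper":70,"travel":[-55,23,0],"twist":[0,0,0]},{"gripper":70,"travel":[-55,23,0],"twist":[0,0,0]}]'
python3 - <<'E'
from h import *
im,c=snap('wrist','w1.png'); T=np.array(c['camera_from_world']);print(-T[:3,:3].T@T[:3,3],T[2,:3],c['k1'],bot.get_obs()['ee_pos'],bot.get_obs()['tcp_rot'])
E
```

```text
time: 0.85
ee_pos: [0.1391, 0.532, 0.2308]
tcp_rot: [-180.0, 0.0, 100.7]
wrist_force: [0.4, -0.1, 0.2]
opening: 0.07
grasp_force: 0.0
time: 2.35
ee_pos: [0.5373, -0.0647, 0.231]
tcp_rot: [-180.0, -0.0, 101.0]
wrist_force: [-0.3, 0.5, -0.4]
opening: 0.07
grasp_force: 0.0
[5.25175264e-01 4.49396388e-04 3.73458791e-01] [ 0.05043631 -0.25613535 -0.96532423] -0.0805335579403334 [ 0.5399688  -0.06940572  0.22916069] [-1.79935446e+02  1.00877252e-01  1.00890132e+02]
```

View pics/w1.png

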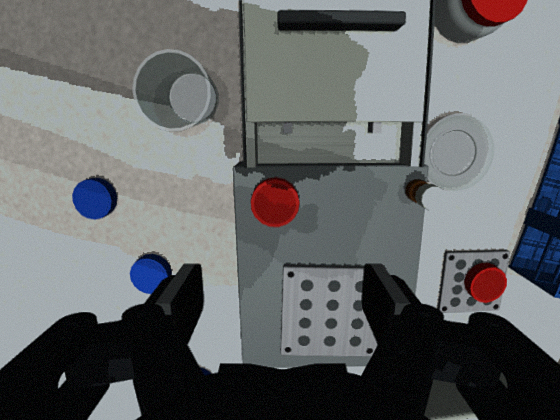

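The wrist view shows the cap top at about (275,201), the deck's front edge along v≈165 from u=236 to 426, and the handle at u 278–405, v≈15. The vial is at (418,190) and the plate's front corners are (284,266) and about (371,266).

```bash
cat > m.py <<'E'
from h import *
im=cv2.imread('pics/w1.png'); c=bot.calibration('wrist')
hsv=cv2.cvtColor(im,cv2.COLOR_BGR2HSV); g=cv2.cvtColor(im,cv2.COLOR_BGR2GRAY)
red=((((hsv[...,0]<10)|(hsv[...,0]>170))&(hsv[...,1]>130))*255).astype(np.uint8)
red[:,:240]=0;red[:,310:]=0
cs,_=cv2.findContours(red,0,1);k=max(cs,key=cv2.contourArea);print(cv2.boundingRect(k),cv2.fitEllipse(k))
f=ray(c,[(236,167),(426,165)],.05)[:,:2];print('deck front',f,np.linalg.norm(f[1]-f[0]))
d=f[1]-f[0];print('yaw',np.degrees(np.arctan2(d[1],d[0])),'mid',f.mean(0))
e=cv2.fitEllipse(k)[0];print('cap~',ray(c,[e],.064))
p=ray(c,[(284,266),(285,354)],.058)[:,:2];d=p[0]-p[1];print('plate L',p,np.linalg.norm(d),np.degrees(np.arctan2(-d[0],d[1])))
h=ray(c,[(278,14),(405,12)],.091)[:,:2];print('handle',h,np.linalg.norm(h[1]-h[0]))
cv=ray(c,[(247,121),(424,123)],.067)[:,:2];print('cover edge',cv,np.linalg.norm(cv[1]-cv[0]))
E
python3 m.py
```

```text
(251, 177, 49, 50) ((274.6185607910156, 201.94891357421875), (47.6031379699707, 48.5941276550293), 0.7936950325965881)
deck front [[ 0.49183218 -0.04913251]
 [ 0.66972562 -0.01214552]] 0.1816978690043791
yaw 11.745399346048353 mid [ 0.5807789  -0.03063901]
cap~ [[ 0.53377907 -0.07243851  0.064     ]]
plate L [[ 0.55511436 -0.1363631 ]
 [ 0.57613534 -0.23863736]] 0.10441219404075876 11.614562195362817
handle [[0.50878241 0.07760686]
 [0.60354033 0.09915874]] 0.09717791253664058
cover edge [[ 0.496808   -0.00536651]
 [ 0.64989951  0.02362203]] 0.15581189318169625
```

```bash
python3 -m crank '[{"gripper":70,"travel":[0,-7,44],"twist":[0,0,0]},{"gripper":70,"travel":[0,0,44],"twist":[0,0,0]},{"gripper":70,"travel":[0,0,44],"twist":[0,0,0]},{"gripper":70,"travel":[0,0,24],"twist":[0,0,0]},{"gripper":70,"travel":[0,0,20],"twist":[0,0,0]},{"gripper":40,"travel":[0,0,0],"twist":[0,0,0]},{"gripper":40,"travel":[0,0,0],"twist":[0,0,0]},{"gripper":40,"travel":[0,0,0],"twist":[0,0,0]},{"gripper":40,"travel":[0,0,0],"twist":[0,0,0]}]' 30
```

```text
time: 3.52
ee_pos: [0.5301, -0.0641, 0.056]
tcp_rot: [179.9, 0.0, 101.1]
wrist_force: [0.5, 0.6, 0.2]
opening: 0.0432
grasp_force: 30.5
```

```bash
python3 -m crank '[{"gripper":40,"travel":[0,0,-20],"twist":[0,0,0]},{"gripper":40,"travel":[0,0,-40],"twist":[0,0,0]},{"gripper":40,"travel":[0,-40,0],"twist":[0,0,0]},{"gripper":40,"travel":[0,-40,0],"twist":[0,0,0]},{"gripper":40,"travel":[0,-35,0],"twist":[0,0,0]},{"gripper":40,"travel":[0,0,0],"twist":[0,0,0]}]'
python3 - <<'E'
from h import *
im,c=snap('wrist','w2.png'); print(bot.get_obs()['ee_pos'],bot.get_obs()['opening'])
E
```

```text
time: 4.28
ee_pos: [0.4157, -0.0864, 0.116]
tcp_rot: [179.9, 0.0, 101.0]
wrist_force: [-0.3, -0.3, 0.4]
opening: 0.043
grasp_force: 30.7
[ 0.41686044 -0.08635197  0.11602787] 0.043396668911765954
```

View pics/w2.png

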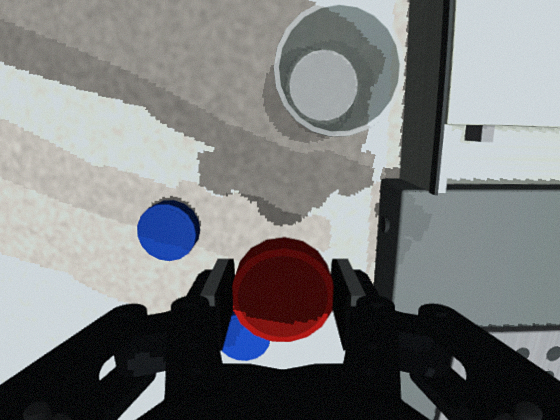

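The cap is held at (283,290), with blue caps at (168,230) and (245,338) on the bench below. I'll check clearance before lowering.

```bash
python3 - <<'E'
from h import *
c=bot.calibration('wrist')
print(ray(c,[(168,230),(245,336)],.016)[:,:2],ray(c,[(283,290)],.062)[:,:2]); t=bot.calibration('top')
print(ray(t,[(333,287),(300,317),(396,259)],.016)[:,:2], ray(t,[(246,276)],.07))
E
```

```text
[[ 0.33459053 -0.11131897]
 [ 0.4066052  -0.19095955]] [[ 0.4246314  -0.12015545]]
[[ 0.40548913 -0.19326637]
 [ 0.3330447  -0.1162016 ]
 [ 0.47606735 -0.34307646]] [[0.42975045 0.01266071 0.07      ]]
```

```bash
python3 -m crank '[{"gripper":40,"travel":[0,12,40],"twist":[0,0,0]},{"gripper":40,"travel":[0,0,40],"twist":[0,0,0]},{"gripper":40,"travel":[0,0,20],"twist":[0,0,0]},{"gripper":40,"travel":[0,0,8.5],"twist":[0,0,0]},{"gripper":40,"travel":[0,0,0],"twist":[0,0,0]},{"gripper":58,"travel":[0,0,0],"twist":[0,0,0]},{"gripper":58,"travel":[0,0,0],"twist":[0,0,0]},{"gripper":58,"travel":[0,0,-20],"twist":[0,0,0]},{"gripper":58,"travel":[0,0,-60],"twist":[0,0,0]},{"gripper":58,"travel":[0,0,-60],"twist":[0,0,0]}]'
```

```text
time: 5.58
ee_pos: [0.4283, -0.0838, 0.1488]
tcp_rot: [180.0, 0.0, 101.1]
wrist_force: [1.2, -0.9, -0.2]
opening: 0.0577
grasp_force: 0.0
```

```bash
python3 -m crank '[{"gripper":58,"travel":[28,40,0],"twist":[0,0,0]},{"gripper":58,"travel":[28,40,0],"twist":[0,0,0]},{"gripper":58,"travel":[28,40,0],"twist":[0,0,0]},{"gripper":58,"travel":[28,40,0],"twist":[0,0,0]},{"gripper":58,"travel":[0,0,0],"twist":[0,0,0]}]'; python3 -m crank '[{"gripper":58,"travel":[0,0,40],"twist":[0,0,0]},{"gripper":58,"travel":[0,0,39],"twist":[0,0,0]},{"gripper":58,"travel":[0,0,0],"twist":[0,0,0]}]'; python3 -m crank '[{"gripper":58,"travel":[10,0,0],"twist":[0,0,0]},{"gripper":58,"travel":[10,0,0],"twist":[0,0,0]},{"gripper":58,"travel":[10,0,0],"twist":[0,0,0]},{"gripper":58,"travel":[10,0,0],"twist":[0,0,0]},{"gripper":58,"travel":[10,0,0],"twist":[0,0,0]},{"gripper":58,"travel":[10,0,0],"twist":[0,0,0]}]'
```

```text
time: 6.2
ee_pos: [0.5656, 0.0589, 0.1461]
tcp_rot: [-180.0, -0.0, 101.2]
wrist_force: [-0.4, -0.7, 0.2]
opening: 0.0579
grasp_force: 0.0
time: 6.58
ee_pos: [0.5628, 0.0562, 0.0663]
tcp_rot: [-179.8, -0.0, 101.0]
wrist_force: [-0.3, -0.1, 0.3]
opening: 0.0576
grasp_force: 0.0
time: 7.32
ee_pos: [0.5525, 0.1164, 0.0678]
tcp_rot: [-180.0, 0.0, 101.1]
wrist_force: [0.7, -2.4, 1.8]
opening: 0.0583
grasp_force: 0.9
```

```bash
python3 -m crank '[{"gripper":58,"travel":[12,0,-3],"twist":[0,0,0]},{"gripper":58,"travel":[12,0,0],"twist":[0,0,0]},{"gripper":58,"travel":[12,0,0],"twist":[0,0,0]},{"gripper":58,"travel":[12,0,0],"twist":[0,0,0]},{"gripper":58,"travel":[8,0,0],"twist":[0,0,0]},{"gripper":58,"travel":[2,0,0],"twist":[0,0,0]}]'; python3 -m crank '[{"gripper":58,"travel":[2,0,0],"twist":[0,0,0]},{"gripper":58,"travel":[2,0,0],"twist":[0,0,0]}]';python3 -m crank '[{"gripper":58,"travel":[2,0,0],"twist":[0,0,0]},{"gripper":58,"travel":[1,0,0],"twist":[0,0,0]}]'
```

```text
time: 8.07
ee_pos: [0.5414, 0.1732, 0.0707]
tcp_rot: [-180.0, -0.0, 101.1]
wrist_force: [-0.1, -1.7, -0.1]
opening: 0.0579
grasp_force: 0.8
time: 8.32
ee_pos: [0.5408, 0.1764, 0.0707]
tcp_rot: [-180.0, 0.0, 101.0]
wrist_force: [-0.2, -1.9, 0.1]
opening: 0.058
grasp_force: 0.8
time: 8.57
ee_pos: [0.5402, 0.1795, 0.0707]
tcp_rot: [-180.0, 0.0, 101.1]
wrist_force: [-1.2, -0.9, 0.4]
opening: 0.0579
grasp_force: 0.8
```

```bash
for i in 1; do python3 -m crank '[{"gripper":58,"travel":[1.5,0,0],"twist":[0,0,0]},{"gripper":58,"travel":[1.5,0,0],"twist":[0,0,0]}]'|sed -n 2,4p;python3 -m crank '[{"gripper":58,"travel":[1,0,0],"twist":[0,0,0]},{"gripper":58,"travel":[1,0,0],"twist":[0,0,0]}]'|sed -n 2,4p; done
python3 - <<'E'
from h import *
c=bot.calibration('top');im,_=snap('wrist','w3.png');
E
```

```text
ee_pos: [0.5397, 0.1822, 0.0707]
tcp_rot: [-180.0, 0.0, 101.0]
wrist_force: [-0.2, -9.1, 0.6]
ee_pos: [0.5397, 0.1823, 0.0708]
tcp_rot: [-180.0, 0.3, 101.0]
wrist_force: [2.1, -17.5, 1.4]
```

View pics/w3.png

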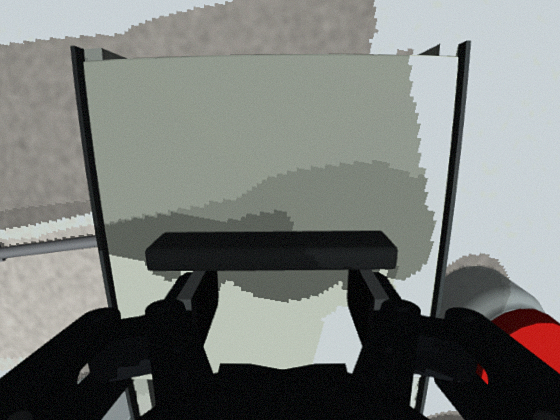

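The cover is hard against its stop, with force up to 17 N; the handle sits at (146–397, 232–270) with the fingers against its near face. I'll back off and look down at the plate.

```bash
python3 -m crank '[{"gripper":58,"travel":[-15,0,0],"twist":[0,0,0]},{"gripper":85,"travel":[-30,0,-50],"twist":[0,0,0]},{"gripper":85,"travel":[-30,0,-50],"twist":[0,0,0]},{"gripper":85,"travel":[-30,0,-50],"twist":[0,0,0]},{"gripper":85,"travel":[-50,0,-30],"twist":[0,0,0]},{"gripper":85,"travel":[-60,0,0],"twist":[0,0,0]},{"gripper":85,"travel":[-60,0,0],"twist":[0,0,0]},{"gripper":85,"travel":[-60,0,0],"twist":[0,0,0]},{"gripper":85,"travel":[-30,0,0],"twist":[0,0,0]},{"gripper":85,"travel":[0,0,0],"twist":[0,0,0]},{"gripper":85,"travel":[0,0,0],"twist":[0,0,0]}]'
cat > w.py <<'E'
import sys,pickle
from h import *
im,c=snap('wrist',sys.argv[1]+'.png'); pickle.dump(c,open('pics/'+sys.argv[1]+'.pkl','wb')); o=bot.get_obs(); print(o['time'],o['ee_pos'],o['tcp_rot'])
E
python3 w.py w4
```

```text
time: 10.5
ee_pos: [0.6093, -0.1734, 0.2508]
tcp_rot: [180.0, -0.0, 101.1]
wrist_force: [-0.5, 0.6, 1.0]
opening: 0.0849
grasp_force: 0.0
10.55 [ 0.60927188 -0.17296523  0.25107523] [ 1.79968001e+02 -1.68045990e-02  1.01101155e+02]
```

View pics/w4.png

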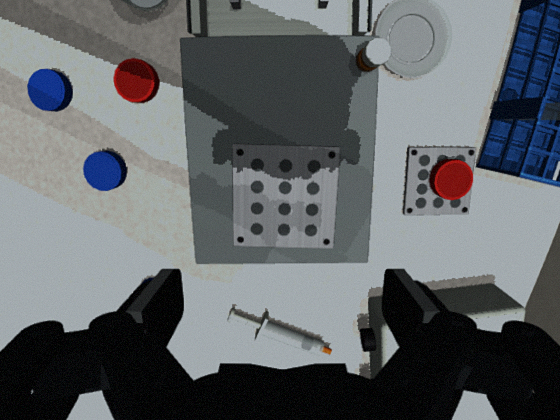

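The view shows the whole deck (corners about (181,38), (379,37), (368,263), (196,263)) and the plate ((234,145), (338,147), (335,248), (233,246)). The cap is on the bench at (136,80). I'll refine the edges with line fits.

```bash
cat >> h.py <<'E'
def edge(g,a,b,w=6,n=40):
    "subpixel line near segment a-b by max gradient along the normal"
    a=np.array(a,float);b=np.array(b,float);d=(b-a)/np.linalg.norm(b-a);nn=np.array([-d[1],d[0]])
    s=np.arange(-w,w+.01,.25);P=[]
    for t in np.linspace(.12,.88,n):
        q=a+(b-a)*t+s[:,None]*nn
        v=cv2.remap(g,q[:,0].astype(np.float32)[None],q[:,1].astype(np.float32)[None],1)[0].astype(float)
        P.append(a+(b-a)*t+s[np.abs(np.gradient(cv2.GaussianBlur(v[None],(0,0),3)[0])).argmax()]*nn)
    L=cv2.fitLine(np.array(P,np.float32),cv2.DIST_HUBER,0,.01,.01).ravel()
    return L
def quad(g,C,w=6):
    L=[edge(g,C[i],C[(i+1)%4],w) for i in range(4)];o=[]
    for i in range(4):
        l,m=L[i-1],L[i];A=np.array([[l[0],-m[0]],[l[1],-m[1]]]);s=np.linalg.solve(A,m[2:]-l[2:]);o.append(l[2:]+s[0]*l[:2])
    return np.array(o)
E
cat > m2.py <<'E'
from h import *
import pickle
im=cv2.imread('pics/w4.png');c=pickle.load(open('pics/w4.pkl','rb'));g=cv2.GaussianBlur(cv2.cvtColor(im,cv2.COLOR_BGR2GRAY),(3,3),0)
q=quad(g,[(379,37),(368,263),(196,263),(181,38)]);print(q.round(1).tolist())
d=ray(c,q,.05)[:,:2];th,R,t,res=fit([(.095,0),(.095,-.23),(-.095,-.23),(-.095,0)],d);print('st',np.degrees(th),t,(res*1e3).round(1).tolist())
q=quad(g,[(338,147),(335,248),(233,246),(234,145)]);print(q.round(1).tolist())
p=ray(c,q,.058)[:,:2];a,_,tp,res=fit([(.053,.053),(.053,-.053),(-.053,-.053),(-.053,.053)],p);print('pl',np.degrees(a-th),tp,(tp-t)@R,(res*1e3).round(1).tolist())
o=bot.get_obs()['ee_pos'][:2];print('tool st',(o-t)@R)
E
python3 m2.py
```

```text
[[380.3999938964844, 33.900001525878906], [368.3999938964844, 262.3999938964844], [194.39999389648438, 263.70001220703125], [178.1999969482422, 35.70000076293945]]
st 11.551007309201125 [ 0.57787503 -0.02430478] [[-0.3, -0.1], [-0.4, -0.0], [0.4, 0.2], [0.3, 0.0]]
[[339.3999938964844, 146.89999389648438], [332.29998779296875, 247.8000030517578], [233.1999969482422, 245.39999389648438], [232.5, 144.10000610351562]]
pl -2.0461237523987714 [ 0.61267598 -0.1761462 ] [ 0.00369135 -0.1557347 ] [[0.7, 0.8], [1.1, -0.7], [-0.6, -0.8], [-1.2, 0.8]]
tool st [ 0.00099316 -0.15193652]
```

```bash
python3 -m crank '[{"gripper":58,"travel":[-38,1,0],"twist":[0,0,-0.008]},{"gripper":58,"travel":[-38,1,0],"twist":[0,0,0]},{"gripper":58,"travel":[0,0,60],"twist":[0,0,0]},{"gripper":58,"travel":[0,0,60],"twist":[0,0,0]},{"gripper":58,"travel":[0,0,60],"twist":[0,0,0]},{"gripper":58,"travel":[0,0,10],"twist":[0,0,0]},{"gripper":58,"travel":[0,0,8],"twist":[0,0,0]},{"gripper":58,"travel":[0,0,2],"twist":[0,0,0]}]';python3 -m crank '[{"gripper":58,"travel":[0,0,2],"twist":[0,0,0]},{"gripper":58,"travel":[0,0,0],"twist":[0,0,0]}]' | sed -n 2,4p;python3 -m crank '[{"gripper":58,"travel":[0,0,2],"twist":[0,0,0]},{"gripper":58,"travel":[0,0,0],"twist":[0,0,0]}]' | sed -n 2,4p
```

```text
time: 11.55
ee_pos: [0.6275, -0.2481, 0.0534]
tcp_rot: [179.8, 0.1, 101.5]
wrist_force: [-0.4, -0.1, -0.2]
opening: 0.058
grasp_force: 0.0
ee_pos: [0.6266, -0.2482, 0.0498]
tcp_rot: [179.9, 0.0, 101.5]
wrist_force: [-0.6, 0.1, 0.3]
ee_pos: [0.6261, -0.248, 0.0467]
tcp_rot: [-180.0, -0.0, 101.5]
wrist_force: [0.1, 0.2, -0.0]
```

```bash
python3 -m crank '[{"gripper":58,"travel":[0,0,1],"twist":[0,0,0]},{"gripper":58,"travel":[0,0,0],"twist":[0,0,0]}]' | sed -n 2,4p;python3 -m crank '[{"gripper":58,"travel":[0,0,1],"twist":[0,0,0]},{"gripper":58,"travel":[0,0,0],"twist":[0,0,0]}]' | sed -n 2,4p;python3 -m crank '[{"gripper":58,"travel":[0,0,1],"twist":[0,0,0]},{"gripper":58,"travel":[0,0,0],"twist":[0,0,0]}]' | sed -n 2,4p
```

```text
ee_pos: [0.6261, -0.248, 0.0457]
tcp_rot: [-180.0, -0.0, 101.5]
wrist_force: [0.4, 0.1, -0.9]
ee_pos: [0.6262, -0.248, 0.0455]
tcp_rot: [180.0, 0.0, 101.5]
wrist_force: [-3.0, 1.4, 5.7]
ee_pos: [0.6262, -0.248, 0.0454]
tcp_rot: [179.9, 0.0, 101.5]
wrist_force: [-4.0, 2.8, 11.2]
```

```bash
python3 -m crank '[{"gripper":58,"travel":[0,0,-4.5],"twist":[0,0,0]},{"gripper":58,"travel":[6,0,0],"twist":[0,0,0]},{"gripper":58,"travel":[6,0,0],"twist":[0,0,0]},{"gripper":58,"travel":[6,0,0],"twist":[0,0,0]},{"gripper":58,"travel":[8,0,0],"twist":[0,0,0]},{"gripper":58,"travel":[8,0,0],"twist":[0,0,0]},{"gripper":58,"travel":[8,0,0],"twist":[0,0,0]},{"gripper":58,"travel":[8,0,0],"twist":[0,0,0]},{"gripper":58,"travel":[8,0,0],"twist":[0,0,0]},{"gripper":58,"travel":[8,0,0],"twist":[0,0,0]},{"gripper":58,"travel":[5,0,0],"twist":[0,0,0]},{"gripper":58,"travel":[2,0,0],"twist":[0,0,0]}]';python3 -m crank '[{"gripper":58,"travel":[0,0,0],"twist":[0,0,0]},{"gripper":58,"travel":[-10,0,0],"twist":[0,0,0]},{"gripper":58,"travel":[-15,0,0],"twist":[0,0,0]},{"gripper":85,"travel":[0,0,-62],"twist":[0,0,0]},{"gripper":85,"travel":[0,0,-62],"twist":[0,0,0]},{"gripper":85,"travel":[15,0,-62],"twist":[0,0,0]},{"gripper":85,"travel":[40,0,-15],"twist":[0,0,0]},{"gripper":85,"travel":[0,0,0],"twist":[0,0,0]},{"gripper":85,"travel":[0,0,0],"twist":[0,0,0]},{"gripper":85,"travel":[0,0,0],"twist":[0,0,0]}]'; python3 w.py w5
```

```text
time: 14.3
ee_pos: [0.6114, -0.1761, 0.0482]
tcp_rot: [-180.0, -0.0, 101.5]
wrist_force: [-0.1, -3.1, -0.6]
opening: 0.0578
grasp_force: 1.6
time: 15.55
ee_pos: [0.6055, -0.1483, 0.2467]
tcp_rot: [-179.9, -0.0, 101.5]
wrist_force: [-0.2, 0.7, 0.6]
opening: 0.085
grasp_force: 0.0
15.6 [ 0.60545233 -0.14823583  0.24683153] [-1.79906540e+02 -4.01439042e-02  1.01456932e+02]
```

View pics/w5.png

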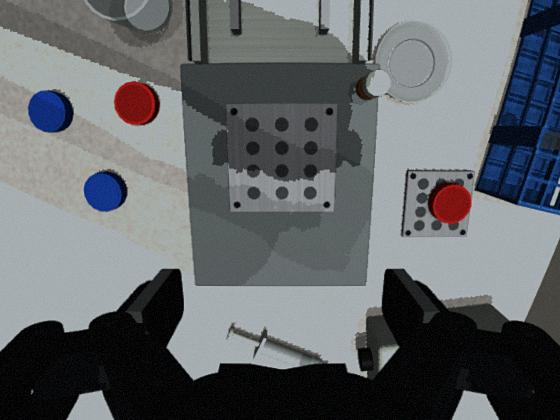

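The plate is now forward on the deck, with corners about (227,103), (336,103), (334,212) and (229,212). It looks square, and the rails show at u≈236 and 323.

```bash
cat > m3.py <<'E'
from h import *
import pickle,sys
im=cv2.imread('pics/w5.png');c=pickle.load(open('pics/w5.pkl','rb'));g=cv2.GaussianBlur(cv2.cvtColor(im,cv2.COLOR_BGR2GRAY),(3,3),0)
q=quad(g,[(380,64),(367,285),(196,285),(181,64)]);print(q.round(1).tolist())
d=ray(c,q,.05)[:,:2];th,R,t,res=fit([(.095,0),(.095,-.23),(-.095,-.23),(-.095,0)],d);print('st',np.degrees(th),t,(res*1e3).round(1).tolist())
q=quad(g,[(336,103),(334,212),(229,212),(227,103)]);print(q.round(1).tolist())
p=ray(c,q,.058)[:,:2];a,_,tp,res=fit([(.053,.053),(.053,-.053),(-.053,-.053),(-.053,.053)],p);print('pl',np.degrees(a-th),tp,(tp-t)@R,(res*1e3).round(1).tolist())
print('rails',((ray(c,[(230,32),(242,32),(318,32),(330,32)],.0485)[:,:2]-t)@R).round(4).tolist())
o=bot.get_obs()['ee_pos'][:2];print('tool st',(o-t)@R)
E
python3 m3.py
```

```text
[[380.79998779296875, 61.900001525878906], [366.1000061035156, 285.79998779296875], [194.0, 285.70001220703125], [178.5, 62.29999923706055]]
st 11.528123774784108 [ 0.57791018 -0.02429587] [[-0.5, -0.2], [-0.2, -0.0], [0.2, 0.1], [0.4, 0.1]]
[[336.79998779296875, 103.0999984741211], [333.29998779296875, 211.10000610351562], [230.0, 211.3000030517578], [225.8000030517578, 103.5]]
pl 0.11915229168592323 [ 0.59782488 -0.11306972] [ 0.0017716  -0.09096292] [[0.7, 1.0], [1.0, -0.6], [-0.7, -1.0], [-1.1, 0.6]]
rails [[-0.046, 0.0264], [-0.0348, 0.0262], [0.0358, 0.0261], [0.047, 0.0262]]
tool st [ 0.00221727 -0.12694395]
```

```bash
python3 -m crank '[{"gripper":0,"travel":[18,38,0],"twist":[0,0,0]},{"gripper":0,"travel":[18,38,0],"twist":[0,0,0]},{"gripper":0,"travel":[0,0,0],"twist":[0,0,0]},{"gripper":0,"travel":[0,0,60],"twist":[0,0,0]},{"gripper":0,"travel":[0,0,60],"twist":[0,0,0]},{"gripper":0,"travel":[0,0,55],"twist":[0,0,0]},{"gripper":0,"travel":[0,0,15],"twist":[0,0,0]},{"gripper":0,"travel":[0,0,3.5],"twist":[0,0,0]},{"gripper":0,"travel":[0,-3,0],"twist":[0,0,0]},{"gripper":0,"travel":[0,0,0],"twist":[0,0,0]}]'; for i in 1; do python3 -m crank '[{"gripper":0,"travel":[0,-1,0],"twist":[0,0,0]},{"gripper":0,"travel":[0,0,0],"twist":[0,0,0]}]'|sed -n 2,4p;python3 -m crank '[{"gripper":0,"travel":[0,-1,0],"twist":[0,0,0]},{"gripper":0,"travel":[0,0,0],"twist":[0,0,0]}]'|sed -n 2,4p;python3 -m crank '[{"gripper":0,"travel":[0,-1,0],"twist":[0,0,0]},{"gripper":0,"travel":[0,0,0],"twist":[0,0,0]}]'|sed -n 2,4p; done
```

```text
time: 16.85
ee_pos: [0.6709, -0.0978, 0.057]
tcp_rot: [179.8, 0.1, 101.5]
wrist_force: [0.4, -0.2, 1.0]
opening: 0.0003
grasp_force: 0.0
ee_pos: [0.6692, -0.0977, 0.0551]
tcp_rot: [180.0, 0.0, 101.5]
wrist_force: [0.5, -0.3, 0.1]
ee_pos: [0.6679, -0.0979, 0.0545]
tcp_rot: [-180.0, -0.0, 101.5]
wrist_force: [0.2, 0.0, -0.0]
ee_pos: [0.667, -0.0981, 0.0545]
tcp_rot: [-180.0, -0.0, 101.5]
wrist_force: [-0.4, -0.4, 0.4]
```

```bash
python3 -m crank '[{"gripper":0,"travel":[0,-1.5,1],"twist":[0,0,0]},{"gripper":0,"travel":[0,0,0],"twist":[0,0,0]}]'|sed -n 2,4p;python3 -m crank '[{"gripper":0,"travel":[0,-1,0],"twist":[0,0,0]},{"gripper":0,"travel":[0,0,0],"twist":[0,0,0]}]'|sed -n 2,4p;python3 -m crank '[{"gripper":0,"travel":[0,-1,0],"twist":[0,0,0]},{"gripper":0,"travel":[0,0,0],"twist":[0,0,0]}]'|sed -n 2,4p;
```

```text
ee_pos: [0.6654, -0.0984, 0.0534]
tcp_rot: [-180.0, -0.0, 101.5]
wrist_force: [0.1, -0.4, 0.1]
ee_pos: [0.6645, -0.0986, 0.0536]
tcp_rot: [180.0, 0.0, 101.5]
wrist_force: [-1.0, -0.0, -0.2]
ee_pos: [0.6635, -0.0988, 0.0536]
tcp_rot: [180.0, 0.0, 101.5]
wrist_force: [0.1, -0.8, -0.0]
```

```bash
for i in 1; do python3 -m crank '[{"gripper":0,"travel":[0,-1,0],"twist":[0,0,0]},{"gripper":0,"travel":[0,0,0],"twist":[0,0,0]}]'|sed -n 2,4p;python3 -m crank '[{"gripper":0,"travel":[0,-1,0],"twist":[0,0,0]},{"gripper":0,"travel":[0,0,0],"twist":[0,0,0]}]'|sed -n 2,4p;python3 -m crank '[{"gripper":0,"travel":[0,-1,0],"twist":[0,0,0]},{"gripper":0,"travel":[0,0,0],"twist":[0,0,0]}]'|sed -n 2,4p; done; python3 w.py w6
```

```text
ee_pos: [0.6626, -0.099, 0.0535]
tcp_rot: [-180.0, 0.0, 101.5]
wrist_force: [0.5, -0.4, -0.2]
ee_pos: [0.6616, -0.0992, 0.0535]
tcp_rot: [180.0, 0.0, 101.5]
wrist_force: [-0.8, -0.3, -0.3]
ee_pos: [0.6606, -0.0994, 0.0536]
tcp_rot: [180.0, 0.0, 101.5]
wrist_force: [0.9, 0.5, -0.9]
19.15 [ 0.66060411 -0.09940504  0.05352026] [-1.79997058e+02  1.39202501e-03  1.01514891e+02]
```

View pics/w6.png

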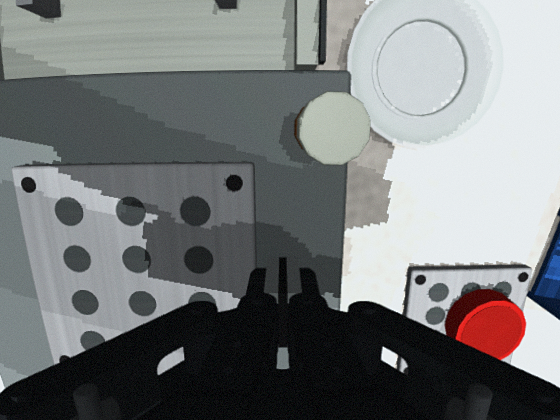

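The vial is standing undisturbed at (334,128). The shut fingers (u≈252–315) are close to the plate's side edge at u≈256 but not touching it yet.

```bash
for i in 1; do python3 -m crank '[{"gripper":0,"travel":[0,-1,0],"twist":[0,0,0]},{"gripper":0,"travel":[0,0,0],"twist":[0,0,0]}]'|sed -n 2,6p;python3 -m crank '[{"gripper":0,"travel":[0,-1,0],"twist":[0,0,0]},{"gripper":0,"travel":[0,0,0],"twist":[0,0,0]}]'|sed -n 2,6p; done; python3 w.py w7
python3 - <<'E'
from h import *
import pickle
R=lambda th:np.array([[np.cos(th),-np.sin(th)],[np.sin(th),np.cos(th)]])
for f in('w6','w7'):
    c=pickle.load(open(f'pics/{f}.pkl','rb'));g=cv2.GaussianBlur(cv2.imread(f'pics/{f}.png',0),(3,3),0)
    L=edge(g,(254,170),(256,255));q=[L[2:]+L[:2]*s for s in(-30,30)]
    print(f,((ray(c,q,.058)[:,:2]-[.5779,-.0243])@R(np.radians(11.54))).round(4).tolist())
E
```

```text
ee_pos: [0.6596, -0.0996, 0.0535]
tcp_rot: [-180.0, 0.0, 101.5]
wrist_force: [-0.1, 0.2, 0.3]
opening: 0.0
grasp_force: 0.0
ee_pos: [0.6586, -0.0998, 0.0536]
tcp_rot: [-180.0, 0.0, 101.5]
wrist_force: [-0.3, -0.4, -0.2]
opening: -0.0002
grasp_force: 0.0
19.7 [ 0.65867764 -0.09979976  0.05356537] [1.79998311e+02 1.47227957e-03 1.01514866e+02]
w6 [[0.0542, -0.0465], [0.0543, -0.0726]]
w7 [[0.0541, -0.0484], [0.0542, -0.0747]]
```

```bash
cat > s.py <<'E'
from h import *
im,c=snap('wrist');g=cv2.GaussianBlur(cv2.cvtColor(im,cv2.COLOR_BGR2GRAY),(3,3),0)
th=np.radians(11.54);R=np.array([[np.cos(th),-np.sin(th)],[np.sin(th),np.cos(th)]])
L=edge(g,(256,170),(258,255),9);q=[L[2:]+L[:2]*s for s in(-30,30)];o=bot.get_obs()
print(((ray(c,q,.058)[:,:2]-[.5779,-.0243])@R).round(4).tolist(),'tool',((o['ee_pos'][:2]-[.5779,-.0243])@R).round(4),o['wrist_force'].round(1))
E
python3 -m crank '[{"gripper":0,"travel":[0,-1,0],"twist":[0,0,0]},{"gripper":0,"travel":[0,0,0],"twist":[0,0,0]}]'>l; python3 s.py;python3 -m crank '[{"gripper":0,"travel":[0,-1,0],"twist":[0,0,0]},{"gripper":0,"travel":[0,0,0],"twist":[0,0,0]}]'>l; python3 s.py;
```

```text
[[0.0541, -0.0468], [0.0542, -0.0729]] tool [ 0.063  -0.0901] [-0.5 -0.7  0.5]
[[0.0541, -0.0472], [0.0542, -0.0733]] tool [ 0.062  -0.0901] [-0.3 -0.1  0.5]
```

```bash
python3 -m crank '[{"gripper":0,"travel":[0,-0.8,0],"twist":[0,0,0]},{"gripper":0,"travel":[0,0,0],"twist":[0,0,0]}]'>l; python3 s.py;python3 -m crank '[{"gripper":0,"travel":[0,-0.8,0],"twist":[0,0,0]},{"gripper":0,"travel":[0,0,0],"twist":[0,0,0]}]'>l; python3 s.py;
```

```text
[[0.0535, -0.0481], [0.0545, -0.0742]] tool [ 0.0612 -0.0901] [ 1.1  0.2 -0.6]
[[0.0531, -0.048], [0.0543, -0.0742]] tool [ 0.0606 -0.0901] [1.1 0.4 0.3]
```

```bash
python3 -m crank '[{"gripper":0,"travel":[0,-1,0],"twist":[0,0,0]},{"gripper":0,"travel":[0,0,0],"twist":[0,0,0]}]'>l; python3 s.py;python3 -m crank '[{"gripper":0,"travel":[0,6,0],"twist":[0,0,0]},{"gripper":0,"travel":[0,8,-60],"twist":[0,0,0]},{"gripper":60,"travel":[0,0,-62],"twist":[0,0,0]},{"gripper":85,"travel":[-10,-25,-55],"twist":[0,0,0]},{"gripper":85,"travel":[-27,-48,-15],"twist":[0,0,0]},{"gripper":85,"travel":[0,0,0],"twist":[0,0,0]},{"gripper":85,"travel":[0,0,0],"twist":[0,0,0]},{"gripper":85,"travel":[0,0,0],"twist":[0,0,0]}]'; python3 w.py w5; python3 m3.py
```

```text
[[0.0521, -0.048], [0.0534, -0.0742]] tool [ 0.0596 -0.0901] [ 3.2  0.7 -2.3]
time: 22.2
ee_pos: [0.6041, -0.1481, 0.2443]
tcp_rot: [-179.9, -0.0, 101.6]
wrist_force: [-0.1, 0.1, -0.7]
opening: 0.085
grasp_force: 0.0
22.25 [ 0.60412443 -0.14802011  0.24431671] [-1.79906116e+02 -4.91741605e-02  1.01571990e+02]
[[382.79998779296875, 62.099998474121094], [367.79998779296875, 287.6000061035156], [194.6999969482422, 287.29998779296875], [179.3000030517578, 62.29999923706055]]
st 11.59219774717914 [ 0.5778616  -0.02446784] [[-0.3, -0.3], [-0.3, 0.2], [0.2, 0.2], [0.4, -0.1]]
[[337.79998779296875, 103.69999694824219], [333.79998779296875, 212.1999969482422], [229.6999969482422, 212.3000030517578], [225.60000610351562, 103.69999694824219]]
pl 0.02767027835765097 [ 0.59677905 -0.1132973 ] [ 0.00068178 -0.09081893] [[0.6, 1.0], [1.0, -0.7], [-0.6, -1.0], [-0.9, 0.7]]
rails [[-0.0471, 0.0264], [-0.036, 0.0263], [0.0342, 0.0262], [0.0452, 0.0263]]
tool st [ 0.00089999 -0.1263095 ]
```

```bash
python3 -m crank '[{"gripper":58,"travel":[-44,0,0],"twist":[0,0,0]},{"gripper":58,"travel":[0,0,60],"twist":[0,0,0]},{"gripper":58,"travel":[0,0,60],"twist":[0,0,0]},{"gripper":58,"travel":[0,0,60],"twist":[0,0,0]},{"gripper":58,"travel":[0,0,14],"twist":[0,0,0]},{"gripper":58,"travel":[0,0,2],"twist":[0,0,0]},{"gripper":58,"travel":[0,0,0],"twist":[0,0,0]},{"gripper":58,"travel":[0,0,0],"twist":[0,0,0]}]'
```

```text
time: 23.25
ee_pos: [0.6138, -0.1922, 0.052]
tcp_rot: [179.8, 0.1, 101.5]
wrist_force: [0.0, -0.5, -0.4]
opening: 0.0579
grasp_force: 0.0
```

```bash
python3 -m crank '[{"gripper":58,"travel":[4,0,2],"twist":[0,0,0]},{"gripper":58,"travel":[0,0,0],"twist":[0,0,0]}]'|sed -n 2,4p
```

```text
ee_pos: [0.6118, -0.1877, 0.0478]
tcp_rot: [180.0, 0.0, 101.5]
wrist_force: [-0.7, -0.4, 0.2]
```

```bash
python3 -m crank '[{"gripper":58,"travel":[6,0,0],"twist":[0,0,0]},{"gripper":58,"travel":[6,0,0],"twist":[0,0,0]},{"gripper":58,"travel":[8,0,0],"twist":[0,0,0]},{"gripper":58,"travel":[8,0,0],"twist":[0,0,0]},{"gripper":58,"travel":[8,0,0],"twist":[0,0,0]},{"gripper":58,"travel":[8,0,0],"twist":[0,0,0]},{"gripper":58,"travel":[8,0,0],"twist":[0,0,0]},{"gripper":58,"travel":[8,0,0],"twist":[0,0,0]},{"gripper":58,"travel":[8,0,0],"twist":[0,0,0]},{"gripper":58,"travel":[8,0,0],"twist":[0,0,0]}]'; python3 -m crank '[{"gripper":58,"travel":[8,0,0],"twist":[0,0,0]},{"gripper":58,"travel":[8,0,0],"twist":[0,0,0]},{"gripper":58,"travel":[8,0,0],"twist":[0,0,0]},{"gripper":58,"travel":[8,0,0],"twist":[0,0,0]},{"gripper":58,"travel":[8,0,0],"twist":[0,0,0]},{"gripper":58,"travel":[8,0,0],"twist":[0,0,0]},{"gripper":58,"travel":[8,0,0],"twist":[0,0,0]},{"gripper":58,"travel":[8,0,0],"twist":[0,0,0]},{"gripper":58,"travel":[8,0,0],"twist":[0,0,0]},{"gripper":58,"travel":[8,0,0],"twist":[0,0,0]},{"gripper":58,"travel":[6,0,0],"twist":[0,0,0]},{"gripper":58,"travel":[4,0,0],"twist":[0,0,0]}]'; python3 -c "
from h import *
th=np.radians(11.56);R=np.array([[np.cos(th),-np.sin(th)],[np.sin(th),np.cos(th)]]);print((bot.get_obs()['ee_pos'][:2]-[.5779,-.0243])@R)"
```

```text
time: 24.75
ee_pos: [0.5964, -0.1129, 0.0475]
tcp_rot: [-180.0, -0.0, 101.5]
wrist_force: [0.3, -2.6, 0.1]
opening: 0.0578
grasp_force: 1.7
time: 26.25
ee_pos: [0.5784, -0.0249, 0.0474]
tcp_rot: [-180.0, -0.0, 101.5]
wrist_force: [0.5, -4.4, 0.4]
opening: 0.0581
grasp_force: 2.2
[ 0.00040651 -0.00065361]
```

```bash
python3 -m crank '[{"gripper":58,"travel":[5,0,0],"twist":[0,0,0]},{"gripper":58,"travel":[5,0,0],"twist":[0,0,0]},{"gripper":58,"travel":[5,0,0],"twist":[0,0,0]},{"gripper":58,"travel":[5,0,0],"twist":[0,0,0]},{"gripper":58,"travel":[3,0,0],"twist":[0,0,0]},{"gripper":58,"travel":[1.5,0,0],"twist":[0,0,0]},{"gripper":58,"travel":[0,0,0],"twist":[0,0,0]}]'; python3 -c "
from h import *
th=np.radians(11.56);R=np.array([[np.cos(th),-np.sin(th)],[np.sin(th),np.cos(th)]]);print((bot.get_obs()['ee_pos'][:2]-[.5779,-.0243])@R)"; python3 w.py w8
```

```text
time: 27.12
ee_pos: [0.5736, -0.001, 0.0474]
tcp_rot: [-180.0, -0.0, 101.5]
wrist_force: [1.1, -2.1, -1.4]
opening: 0.0577
grasp_force: 0.8
[0.0004595 0.0236932]
27.175 [ 0.57360397 -0.00098937  0.04746706] [-1.79993098e+02 -3.99690495e-02  1.01528021e+02]
```

View pics/w8.png

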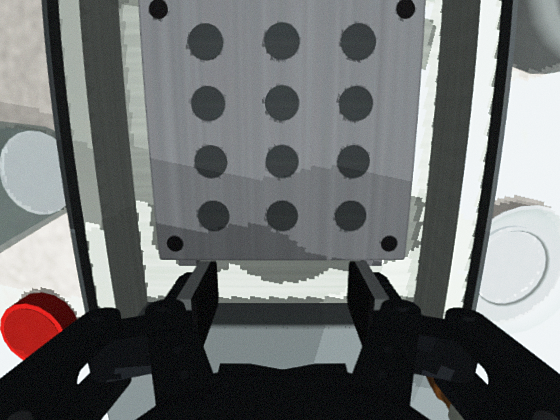

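The plate lies square between the walls, with its rear edge at v≈260 from u=159 to 407 and the fingers against it. About 1.5 mm of travel is left before I back off and measure.

```bash
python3 -m crank '[{"gripper":58,"travel":[1,0,0],"twist":[0,0,0]},{"gripper":58,"travel":[0.6,0,0],"twist":[0,0,0]},{"gripper":58,"travel":[0,0,0],"twist":[0,0,0]},{"gripper":58,"travel":[-10,0,0],"twist":[0,0,0]},{"gripper":58,"travel":[-20,0,-20],"twist":[0,0,0]},{"gripper":58,"travel":[0,0,-60],"twist":[0,0,0]},{"gripper":85,"travel":[-20,0,-60],"twist":[0,0,0]},{"gripper":85,"travel":[-20,0,-55],"twist":[0,0,0]},{"gripper":85,"travel":[0,0,0],"twist":[0,0,0]},{"gripper":85,"travel":[0,0,0],"twist":[0,0,0]},{"gripper":85,"travel":[0,0,0],"twist":[0,0,0]}]'; python3 w.py w9; python3 - <<'E'
from h import *
import pickle
th=np.radians(11.56);R=np.array([[np.cos(th),-np.sin(th)],[np.sin(th),np.cos(th)]]);t=np.array([.5778,-.0244])
c=pickle.load(open('pics/w9.pkl','rb'));g=cv2.GaussianBlur(cv2.imread('pics/w9.png',0),(3,3),0)
s=lambda pts,z:np.c_[np.array(pts)/1e3@R.T+t,np.full(len(pts),z)]
P=[(53,143),(53,37),(-53,37),(-53,143)]
q0=proj(c,s(P,.0565));print(q0.round(0).tolist())
q=quad(g,q0,7);p=ray(c,q,.0565)[:,:2];a,_,tp,res=fit([(.053,.053),(.053,-.053),(-.053,-.053),(-.053,.053)],p);print('pl',np.degrees(a-th),(tp-t)@R*1e3,(res*1e3).round(1).tolist())
e=proj(c,s([(90,0),(-90,0)],.05));L=edge(g,e[0],e[1],8);print('deck edge',((ray(c,[L[2:]+L[:2]*k for k in(-60,60)],.05)[:,:2]-t)@R*1e3).round(1).tolist())
E
```

```text
time: 28.55
ee_pos: [0.5868, -0.0678, 0.2402]
tcp_rot: [-179.9, -0.1, 101.5]
wrist_force: [0.3, -0.1, 0.4]
opening: 0.0851
grasp_force: 0.0
28.6 [ 0.58681987 -0.06772984  0.24030127] [-1.79867669e+02 -5.81266544e-02  1.01540944e+02]
[[342.0, -13.0], [339.0, 111.0], [225.0, 111.0], [221.0, -13.0]]
pl 0.1405696967892838 [ 1.03904275 91.66730214] [[0.4, -4.1], [-1.1, 3.7], [-0.4, 4.4], [1.1, -4.1]]
deck edge [[-57.9, 1.0], [58.5, 1.0]]
```

```bash
python3 -m crank '[{"gripper":85,"travel":[30,0,0],"twist":[0,0,0]},{"gripper":85,"travel":[25,0,0],"twist":[0,0,0]},{"gripper":85,"travel":[0,0,0],"twist":[0,0,0]},{"gripper":85,"travel":[0,0,0],"twist":[0,0,0]},{"gripper":85,"travel":[0,0,0],"twist":[0,0,0]}]'; python3 w.py w9; cat > m4.py <<'E'
from h import *
import pickle
th=np.radians(11.56);R=np.array([[np.cos(th),-np.sin(th)],[np.sin(th),np.cos(th)]]);t=np.array([.5778,-.0244])
c=pickle.load(open('pics/w9.pkl','rb'));g=cv2.GaussianBlur(cv2.imread('pics/w9.png',0),(3,3),0)
s=lambda pts,z:np.c_[np.array(pts)/1e3@R.T+t,np.full(len(pts),z)]
P=[(53,143),(53,37),(-53,37),(-53,143)]
q0=proj(c,s(P,.0565));print(q0.round(0).tolist())
q=quad(g,q0,8);p=ray(c,q,.0565)[:,:2];print(((p-t)@R*1e3).round(1).tolist())
a,_,tp,res=fit([(.053,.053),(.053,-.053),(-.053,-.053),(-.053,.053)],p);print('pl',np.degrees(a-th),(tp-t)@R*1e3,(res*1e3).round(1).tolist())
for n,A,B,z in[('deck',(90,0),(-90,0),.05),('wallL',(-72,20),(-72,130),.061),('wallR',(72,20),(72,130),.061),('end',(-60,150),(60,150),.061)]:
    e=proj(c,s([A,B],z));L=edge(g,e[0],e[1],6);print(n,((ray(c,[L[2:]+L[:2]*k for k in(-40,40)],z)[:,:2]-t)@R*1e3).round(1).tolist())
E
python3 m4.py
```

```text
time: 29.22
ee_pos: [0.5764, -0.0148, 0.2415]
tcp_rot: [-180.0, 0.0, 101.5]
wrist_force: [0.6, -0.3, 0.4]
opening: 0.0846
grasp_force: 0.0
29.275 [ 0.57640268 -0.01478962  0.24158101] [-1.79980462e+02  1.19894405e-03  1.01474434e+02]
[[340.0, 51.0], [336.0, 168.0], [226.0, 168.0], [222.0, 52.0]]
[[60.0, 143.8], [53.0, 35.0], [-52.3, 36.5], [-52.3, 143.6]]
pl -1.0934559841458291 [ 2.11418814 89.71415435] [[-3.4, -2.8], [0.9, 0.9], [0.1, 1.3], [2.3, 0.6]]
deck [[-42.4, 0.3], [38.3, 3.8]]
wallL [[-71.9, 106.0], [-71.7, 32.7]]
wallR [[72.1, 46.4], [71.9, 118.5]]
end [[-33.0, 149.0], [37.7, 149.0]]
```

```bash
python3 -m crank '[{"gripper":58,"travel":[61,0,0],"twist":[0,0,0]},{"gripper":58,"travel":[61,0,0],"twist":[0,0,0]},{"gripper":58,"travel":[61,0,0],"twist":[0,0,0]},{"gripper":58,"travel":[62,0,0],"twist":[0,0,0]},{"gripper":58,"travel":[0,0,0],"twist":[0,0,0]},{"gripper":58,"travel":[0,0,60],"twist":[0,0,0]},{"gripper":58,"travel":[0,0,60],"twist":[0,0,0]},{"gripper":58,"travel":[0,0,40],"twist":[0,0,0]},{"gripper":58,"travel":[0,0,10],"twist":[0,0,0]},{"gripper":58,"travel":[0,0,0],"twist":[0,0,0]},{"gripper":58,"travel":[0,0,0],"twist":[0,0,0]}]';python3 -c "
from h import *
th=np.radians(11.56);R=np.array([[np.cos(th),-np.sin(th)],[np.sin(th),np.cos(th)]]);print((bot.get_obs()['ee_pos'][:2]-[.5779,-.0243])@R)"
```

```text
time: 30.65
ee_pos: [0.5286, 0.2261, 0.0741]
tcp_rot: [179.8, -0.0, 101.5]
wrist_force: [-1.0, -0.1, -0.3]
opening: 0.0582
grasp_force: 0.0
[0.00191501 0.25514451]
```

```bash
python3 -m crank '[{"gripper":58,"travel":[-6,0,0],"twist":[0,0,0]},{"gripper":58,"travel":[-6,0,0],"twist":[0,0,0]},{"gripper":58,"travel":[-8,0,0],"twist":[0,0,0]},{"gripper":58,"travel":[-10,0,0],"twist":[0,0,0]},{"gripper":58,"travel":[-12,0,0],"twist":[0,0,0]},{"gripper":58,"travel":[-12,0,0],"twist":[0,0,0]},{"gripper":58,"travel":[-12,0,0],"twist":[0,0,0]},{"gripper":58,"travel":[-12,0,0],"twist":[0,0,0]},{"gripper":58,"travel":[-12,0,0],"twist":[0,0,0]},{"gripper":58,"travel":[-12,0,0],"twist":[0,0,0]},{"gripper":58,"travel":[-12,0,0],"twist":[0,0,0]},{"gripper":58,"travel":[-12,0,0],"twist":[0,0,0]}]';python3 -m crank '[{"gripper":58,"travel":[-12,0,0],"twist":[0,0,0]},{"gripper":58,"travel":[-8,0,0],"twist":[0,0,0]},{"gripper":58,"travel":[-6,0,0],"twist":[0,0,0]},{"gripper":58,"travel":[-3,0,0],"twist":[0,0,0]},{"gripper":58,"travel":[0,0,0],"twist":[0,0,0]}]';python3 -c "
from h import *
th=np.radians(11.56);R=np.array([[np.cos(th),-np.sin(th)],[np.sin(th),np.cos(th)]]);print((bot.get_obs()['ee_pos'][:2]-[.5779,-.0243])@R)"
```

```text
time: 32.15
ee_pos: [0.5527, 0.1017, 0.0718]
tcp_rot: [-180.0, -0.0, 101.5]
wrist_force: [1.2, 2.7, 0.1]
opening: 0.058
grasp_force: 0.9
time: 32.78
ee_pos: [0.5582, 0.0737, 0.0717]
tcp_rot: [-180.0, 0.0, 101.5]
wrist_force: [-0.3, -0.7, -0.2]
opening: 0.0581
grasp_force: 0.0
[0.00034139 0.09999657]
```

```bash
python3 -m crank '[{"gripper":58,"travel":[-2,0,0],"twist":[0,0,0]},{"gripper":58,"travel":[-1.5,0,0],"twist":[0,0,0]}]'|sed -n 2,4p;python3 -m crank '[{"gripper":58,"travel":[-1.5,0,0],"twist":[0,0,0]},{"gripper":58,"travel":[-1,0,0],"twist":[0,0,0]}]'|sed -n 2,4p;python3 -m crank '[{"gripper":58,"travel":[-1,0,0],"twist":[0,0,0]},{"gripper":58,"travel":[-1,0,0],"twist":[0,0,0]}]'|sed -n 2,4p
```

```text
ee_pos: [0.5588, 0.0707, 0.0716]
tcp_rot: [-180.0, -0.0, 101.5]
wrist_force: [-0.3, 2.0, -0.4]
ee_pos: [0.5594, 0.0681, 0.0717]
tcp_rot: [-180.0, -0.0, 101.5]
wrist_force: [-0.8, 2.0, -2.0]
ee_pos: [0.56, 0.0661, 0.0718]
tcp_rot: [-180.0, -0.0, 101.5]
wrist_force: [-0.9, 1.4, -1.3]
```

```bash
python3 -m crank '[{"gripper":58,"travel":[-1,0,0],"twist":[0,0,0]},{"gripper":58,"travel":[-1,0,0],"twist":[0,0,0]}]'|sed -n 2,4p;python3 -m crank '[{"gripper":58,"travel":[-1,0,0],"twist":[0,0,0]},{"gripper":58,"travel":[-1,0,0],"twist":[0,0,0]}]'|sed -n 2,4p
```

```text
ee_pos: [0.56, 0.0659, 0.0718]
tcp_rot: [-180.0, -0.2, 101.6]
wrist_force: [-3.6, 14.2, 0.7]
ee_pos: [0.56, 0.0658, 0.0718]
tcp_rot: [-180.0, -0.4, 101.6]
wrist_force: [-6.3, 25.0, 0.3]
```

```bash
python3 -m crank '[{"gripper":58,"travel":[4,0,0],"twist":[0,0,0]},{"gripper":58,"travel":[12,0,0],"twist":[0,0,0]},{"gripper":58,"travel":[0,0,-60],"twist":[0,0,0]},{"gripper":58,"travel":[0,0,-60],"twist":[0,0,0]},{"gripper":58,"travel":[-20,-50,-30],"twist":[0,0,0]},{"gripper":58,"travel":[-20,-58,0],"twist":[0,0,0]},{"gripper":58,"travel":[-20,-58,0],"twist":[0,0,0]},{"gripper":58,"travel":[-20,-58,0],"twist":[0,0,0]},{"gripper":58,"travel":[0,0,0],"twist":[0,0,0]},{"gripper":58,"travel":[0,0,0],"twist":[0,0,0]}]'; python3 - <<'E'
from h import *
th=np.radians(11.56);R=np.array([[np.cos(th),-np.sin(th)],[np.sin(th),np.cos(th)]]);t=np.array([.5778,-.0244])
im,c=snap('top','t9.png');a=cv2.imread('pics/top0.png')
s=lambda pts,z:np.c_[np.array(pts)/1e3@R.T+t,np.full(len(pts),z)]
g=cv2.cvtColor(im,cv2.COLOR_BGR2GRAY);hx=proj(c,s([(0,77)],.091))[0];x,y=hx.astype(int)
m=np.zeros_like(g);m[y-30:y+30,x-15:x+15]=(g[y-30:y+30,x-15:x+15]<95)
k=np.argwhere(m)[:,::-1].mean(0);print('handle',((ray(c,[k],.091)[:,:2]-t)@R*1e3).round(1),m.sum())
d=cv2.GaussianBlur(cv2.absdiff(a,im).max(2),(3,3),0)>45
n,l,st,ce=cv2.connectedComponentsWithStats(d.astype(np.uint8));print([(q.tolist(),w.round().tolist()) for q,w in zip(st[1:],ce[1:]) if q[4]>12])
E
```

```text
time: 35.28
ee_pos: [0.3546, -0.0452, 0.2222]
tcp_rot: [179.9, 0.0, 101.5]
wrist_force: [-0.1, 0.7, 0.7]
opening: 0.0583
grasp_force: 0.0
handle [[ 0.3 75.4]] 149
[([244, 181, 16, 5, 34], [253.0, 183.0]), ([226, 196, 11, 42, 190], [231.0, 216.0]), ([207, 198, 12, 44, 240], [213.0, 220.0]), ([273, 223, 20, 19, 284], [283.0, 232.0]), ([280, 265, 20, 19, 289], [289.0, 274.0]), ([201, 289, 132, 131, 5883], [262.0, 337.0]), ([206, 290, 7, 12, 37], [209.0, 295.0]), ([212, 294, 9, 9, 47], [217.0, 299.0]), ([221, 294, 7, 7, 21], [224.0, 297.0]), ([219, 301, 7, 6, 16], [223.0, 304.0]), ([200, 356, 18, 12, 69], [208.0, 362.0]), ([330, 366, 9, 54, 240], [335.0, 393.0]), ([0, 383, 148, 37, 2879], [51.0, 407.0]), ([207, 383, 5, 7, 14], [209.0, 386.0]), ([225, 403, 21, 17, 214], [234.0, 412.0]), ([248, 403, 37, 17, 169], [266.0, 410.0]), ([190, 412, 20, 6, 50], [200.0, 414.0]), ([247, 417, 9, 3, 21], [251.0, 418.0])]
```

```bash
python3 -c "
from workcell import bot
print(bot.job_done())"
```

```text
the job is handed in; nothing more can be done
None
```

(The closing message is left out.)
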